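# Click the reorder marker in front of the bottle

## Task

The medicine tray has a sliding reorder marker on the rail along its front edge. With the fingertips, push the marker along the rail, without pinching it, until it clicks into the notch in front of the compartment that holds the little bottle. Leave the bottle, the carton and the tape roll where they are, and finish with the hand clear.

Things in the scene. Friction and masses are not known exactly. Their poses are not given: they have to be found in the camera images.
- tray: Fixed white tray with a rail along its front, turned up to 0.35 rad. Origin: on the work surface, under the rail's centre line at the middle notch; y runs along the rail, x from rail to compartments. Rail: x -8..8, y -190..125, top z = 40 mm. Three open compartments, x 12..125, 67 mm wide, centred at y = -70, 0, 70 mm, walls 38 mm high, floor 5 mm thick; one loose thing in each.
- notch_mid (a point): Middle notch, at the rail's top, z = 40 mm (tray y = 0). The rail is dark steel with a 6 mm thick aluminium top strip; the notches are its three 10 mm gaps, at tray y = -70, 0 and 70 mm, one in front of each compartment. Axes as the tray's.
- marker (a joint): Marker's travel along the rail, m, growing to tray +y: its centre is at tray y = value - 0.150, so 0.080, 0.150, 0.220 are the notches. Range -0.004..0.25; starts at 0..0.04, short of all notches. Friction 1-2 N. A sprung ball under it rides on the strip: from 5 mm before a notch's centre the push falls to about nothing and it slips the last 1-2 mm in by itself and stays; 8-13 N pushes it out and on.
- marker_head (a point): Centre of the marker's head, z = 58 mm: a grey block 26 mm across the rail, 30 mm along it (y), 32 mm high (z 42 to 74 mm), with a 3 mm black rubber pad on its front (-x) face and a triangular pointer, 10 mm long, on its back (+x) face. Its -y and +y ends are flat and free: push there. Axes as the tray's.
- plunger (a joint): The sprung ball under the marker: about 0.0004 m riding on the strip, about 0.0035 m sunk in a notch (clicked in).
- bottle_mid (a point): Centre of the loose small amber round bottle with white cap, diameter 36 mm, height 75 mm, standing upright in one of the compartments; 43 mm above the work surface.
- carton_mid (a point): Centre of a loose plain white carton, 50 x 34 mm and 45 mm high, in another compartment.
- tape_mid (a point): Centre of a loose roll of white tape lying flat in another compartment, outer diameter 50 mm, 22 mm high.
Things that resemble listed ones, but are neither listed nor needed, are in the scene too. What is shaped like the part that bears bottle_mid but blue or turquoise is not meant.

How it is judged:
At the end, for the whole second after the job is handed in: The marker rests within 2.5 mm of the centre of the notch in front of the bottle's compartment with its sprung ball sunk into that notch; bottle, carton and tape roll still stand upright in their places (((y of bottle_mid in the frame of tray between -0.1 and -0.04 m and value of joint marker between 0.0775 and 0.0825 m) or (y of bottle_mid in the frame of tray between -0.03 and 0.03 m and value of joint marker between 0.1475 and 0.1525 m) or (y of bottle_mid in the frame of tray between 0.04 and 0.1 m and value of joint marker between 0.2175 and 0.2225 m)) and value of joint plunger above 0.0015 m and velocity of joint marker between -0.01 and 0.01 m/s and angle between each of bottle_mid, carton_mid, tape_mid's own z axis and vertical below 0.15 rad); the robot touches nothing.
It fails at once if the bottle, carton or tape roll is lifted, carried or shoved (moved more than 15 mm) (distance of any of bottle_mid, carton_mid, tape_mid from where it was at the start of the episode above 0.015 m).
It fails at once if the marker is pinched between the fingers instead of pushed (pressed on two opposite faces at once) ((contact force between the fingers and marker_c0 above 0.8 N and contact force between the fingers and marker_c1 above 0.8 N) or (contact force between the fingers and marker_c2 above 0.8 N and contact force between the fingers and marker_c3 above 0.8 N)).
It also fails if it takes over 48 s, if anything falls off the work surface, if the arm or the gripper's body presses on something with over 40 N, if the wrist force passes 120 N, or if a joint passes its speed limit or range.

## Robot

A 6-joint arm with a two-finger parallel gripper is mounted at the origin on the work surface. World frame = base frame: x ahead of the robot, y to its left, z up, the work surface at z = 0. Lengths are in m, angles in rad, forces in N, time in s.
With the tool pointing down it reaches from about 0.4 to 0.825 m from the base axis. Payload 7 kg.
Tool frame: the origin (TCP) lies midway between the tips of the shut fingers; the grasp point (between the pads) lies arm.hold_point_z behind it (arm.hold_point_z is the distance from the TCP to the grasp point, in m); z points along the fingers, y is the line along which they close (so a half turn about z gives the same grasp; the last joint's range is limited). The gripper opens to 88 mm and grips with 3 to 60 N. Pads are 19 mm wide; open, the fingers measure 130 mm over their backs; the gripper's body (78 mm by 193 mm) begins 47 mm behind the grasp point.
Start: joints at [-0.819, 0.359, 0.012, 0, -1.224, -0.288], TCP at [0.302, -0.604, 0.227] pointing down, gripper open.
Joint ranges: [-3.07, 3.07], [-1.43, 2.12], [-1.02, 1.25], [-3.03, 1.67], [-3.05, -0], [-3.03, 3.03]. Speed limits (rad/s): [2.39, 2.39, 3.01, 3.14, 3.14, 3.14].

## Interface

Orientations are given as [roll, pitch, yaw] about the fixed x, y, z axes, in that order (R = Rz(yaw) Ry(pitch) Rx(roll)).
In Python, from station import arm gives the robot as it stands.
- The arm moves only by the shell command python3 -m crank 'ROWS' [OPENING] [FORCE]. ROWS is JSON, a list that holds one entry, the list of rows, each a list of 4 numbers: the shift along the tool's x, y, z in units of 25 mm (1.0 is 25 mm), then the turn about the tool's z in units of 5 degrees (1.0 is 5 degrees). A call has 1 to 12 rows; each row is the pose to reach, as a shift and turn from the pose commanded when the call began, along the tool's axes at that moment; what a row does not reach only later rows make up. A row lasts 1/8 s, in which the tool goes at most 62.5 mm and 10.7 degrees, less where a joint would pass 70% of its speed; a pose out of reach is approached as far as the arm can. A call with a gripper value outside its range is refused whole. OPENING is the closure, from 0 (fully open) to 1 (shut), set as the call begins (- or left out, the last holds). The fingers move at their own pace and stop on an object; FORCE is the grip in N (left out, the last holds). Time passes only in rows, so rows that repeat a pose let the fingers close. It gives the time, the measured TCP pose, the force, the opening and the grip force at its end, in the units of the state.
- arm.get_state(): the state, without advancing time (a new reading comes with each control period).
- arm.grab_frame(name): name is "side" or "top"; returns (picture, depth): 384x512x3 uint8, red, green, blue; 384x512 float32, m along the optical axis (not along the pixel's ray), 0 where there is no reading.
- arm.get_calibration(name): a dict with "mtx" (3x3 intrinsics, pixels), "R" (3x3) and "t" (3): a world point X has camera coordinates R X + t. Camera axes: x right, y down, z forward; pixel columns grow to the right and rows downward; lengths in m; the calibration is good to about 2 mm. A picture is of the moment at which its call begins. get_calibration takes no time and is no camera call.
- arm.job_done(): hands the job in; it is judged then, once.
Trained networks look in the newest picture that a camera, given by its name, has taken for a name from the list of things; names that differ only in an ending like _2 or _b are one class to them, and where a whole thing is asked for, a point or a joint stands for the part that bears it (a point fixed in the world has none). Each returns a list of dicts, best first, with "score" (0 to 1); they miss things now and then, are a little off and sometimes report something else, mostly with a low value. They report only what shows in the picture. A call takes as long as a camera call. They do not tell look-alikes from the thing itself.
- arm.recognise(thing, camera): "extent" ([left, top, width, height] in pixels, round what is visible of it).
- arm.trace(thing, camera): "mask" (384x512 bool, what is visible of it) and "extent" ([left, top, width, height] in pixels, round what is visible of it).
The state is a dict: "t": time; "q": joint angles; "qd": joint speeds; "joint_efforts": joint torques, N m; "eef_pos": TCP position; "ee_rot": TCP orientation; "force": force on the tool from outside, world axes, zero at the start; "moment": the same for the moment, N m; "width": finger opening in m; "gripper_force": force on a finger pad.
Only numpy, scipy, OpenCV 4.12 (cv2) and the standard library are available. Lean on these libraries where they do the work, as an engineer would, in place of code of your own. Each camera call takes 0.05 s, during which the arm holds its last target. There are 200 camera calls.

## Working session

There is one attempt and no reset: what is moved stays moved. The work goes in short steps, Python scripts to look and compute and a shell command to move; the robot and the scene stay as the last step left them, time stands still between calls to the robot, and variables do not carry over. Pictures are saved under pics/ and viewed, at most 10 in all, crops included, and the job is handed in when it is done.

```bash
mkdir -p pics; cat > h.py <<'E'
import numpy as np, cv2
from station import arm
def world(cam,u,v,d):
    c=arm.get_calibration(cam);K=np.array(c["mtx"]);R=np.array(c["R"]);t=np.array(c["t"])
    u,v,d=map(np.asarray,(u,v,d))
    p=np.stack([(u-K[0,2])/K[0,0]*d,(v-K[1,2])/K[1,1]*d,d],-1)
    return (p-t)@R
def proj(cam,X):
    c=arm.get_calibration(cam);p=np.array(c["mtx"])@(np.array(c["R"])@np.array(X)+np.array(c["t"]));return p[:2]/p[2]
E
python3 - <<'E'
from h import *
s=arm.get_state();print(s["t"],s["eef_pos"],s["ee_rot"],s["width"])
for cam in("top","side"):
    im,d=arm.grab_frame(cam);cv2.imwrite(f"pics/{cam}0.png",im[...,::-1]);np.save(f"pics/{cam}0.npy",d)
    for n in("tray","marker_head","bottle_mid","carton_mid","tape_mid"):
        for r in arm.trace(n,cam)[:3]:
            m=r["mask"]&(d>0);v,u=np.nonzero(m)
            if len(u)==0: continue
            P=world(cam,u,v,d[m]);print(cam,n,round(r["score"],2),np.round(r["extent"]),np.round(np.median(P,0),3),np.round(np.percentile(P[:,2],95),3))
E
```

```text
0.0 [ 0.30170814 -0.60327855  0.22560161] [ 3.13990966e+00 -1.54276722e-04 -2.67791165e+00] 0.08772648544582985
top tray 0.68 [168. 120. 153. 103.] [0.623 0.028 0.008] 0.044
top marker_head 0.54 [281. 200.  16.  21.] [ 0.543 -0.057  0.074] 0.077
top bottle_mid 0.86 [353. 170.  20.  21.] [ 0.596 -0.192  0.051] 0.076
top bottle_mid 0.69 [322. 119.  24.  26.] [ 0.687 -0.142  0.05 ] 0.076
top bottle_mid 0.66 [266. 161.  18.  21.] [ 0.621 -0.028  0.055] 0.082
top carton_mid 0.67 [190. 136.  28.  32.] [0.664 0.106 0.05 ] 0.053
top tape_mid 0.6 [225. 148.  25.  24.] [0.642 0.042 0.027] 0.03
top tape_mid 0.55 [271. 159.  15.  22.] [ 0.621 -0.03   0.057] 0.082
side tray 0.63 [149. 160. 142. 138.] [0.617 0.065 0.027] 0.045
side marker_head 0.58 [267. 161.  22.  36.] [ 0.54  -0.044  0.061] 0.074
side bottle_mid 0.89 [197. 139.  18.  33.] [ 0.689 -0.133  0.038] 0.074
side bottle_mid 0.88 [244. 130.  17.  34.] [ 0.597 -0.184  0.038] 0.073
side bottle_mid 0.61 [219. 168.  20.  39.] [ 0.623 -0.018  0.048] 0.079
side carton_mid 0.56 [174. 222.  38.  40.] [0.661 0.119 0.047] 0.05
side tape_mid 0.63 [199. 213.  36.  20.] [0.64  0.04  0.026] 0.027
```

```bash
python3 - <<'E'
from h import *
a=cv2.imread("pics/top0.png")[100:250,150:390];b=cv2.imread("pics/side0.png")[110:310,130:330]
cv2.imwrite("pics/c1.png",cv2.resize(a,(800,500),interpolation=2));cv2.imwrite("pics/c2.png",cv2.resize(b,(600,600),interpolation=2))
E
```

```text
(no output)
```

View pics/c1.png

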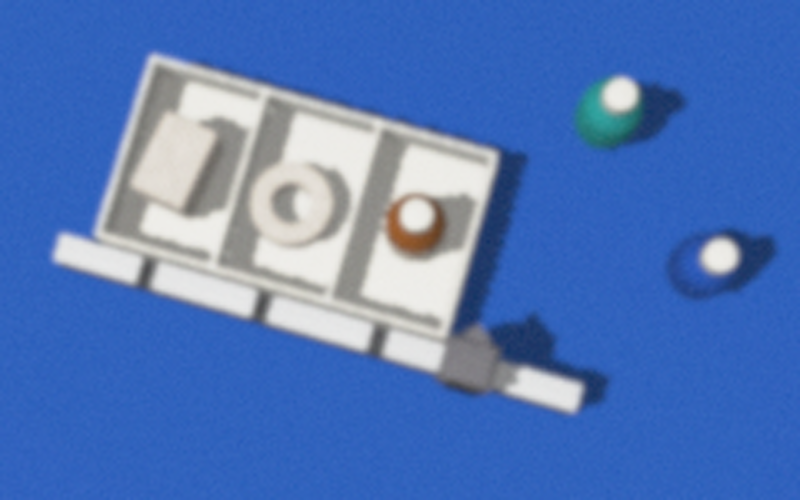

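View pics/c2.png

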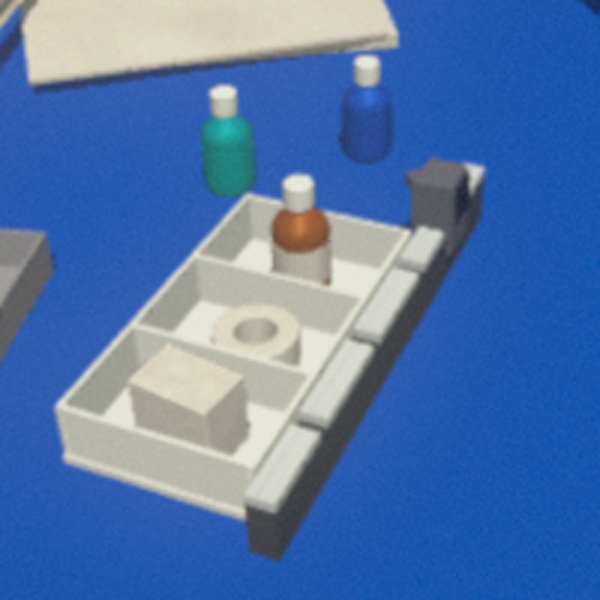

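The top crop shows three bottles: amber at full-image (275,166), turquoise (335,131) and blue (362,178). Only the amber one fits the description, since the others are excluded look-alikes. It stands in the rightmost compartment (tray y=-70), next to the tape and then the carton. The marker is at (291,208), short of the first notch, whose gap is at about (263,202). Next I fit the rail.

```bash
cat >> h.py <<'E'
def rail(cam,im,d):
    """rail frame from aluminium strip: sample image at z=40 plane, maximise contrast with template"""
    from scipy.optimize import minimize
    g=cv2.GaussianBlur(im.min(2).astype(np.float32),(0,0),0.7) # red low on blue ground
    ys=np.arange(-100,130,1.)/1000; 
    T=np.ones(len(ys)); 
    for n in(-.07,0,.07): T[abs(ys-n)<.005]=-1
    T[ys>.125]=-1
    xs=np.arange(-16,17,1.)/1000; X,Y=np.meshgrid(xs,ys)
    W=np.where(abs(X)<=.008,T[:,None],-.3); W[(abs(X)>.008)&(X>0)]=0
    W[(abs(X)>.012)]=0
    def f(p):
        c,s=np.cos(p[2]),np.sin(p[2])
        P=np.stack([p[0]+c*X-s*Y,p[1]+s*X+c*Y,np.full_like(X,.04)],-1)
        k=arm.get_calibration(cam);q=(P@np.array(k["R"]).T+np.array(k["t"]))@np.array(k["mtx"]).T
        uv=(q[...,:2]/q[...,2:]).astype(np.float32)
        return -(cv2.remap(g,uv[...,0],uv[...,1],1)*W).mean()
    return f
E
python3 - <<'E'
from h import *
from scipy.optimize import differential_evolution as DE
for cam in("top","side"):
    im=cv2.imread(f"pics/{cam}0.png")[...,::-1];d=np.load(f"pics/{cam}0.npy")
    r=DE(rail(cam,im,d),[(.53,.62),(-.04,.06),(-.4,-.15)],seed=1,maxiter=120);p=r.x;print(cam,np.round(p,4),r.fun)
    c,s=np.cos(p[2]),np.sin(p[2]);R=np.array([[c,-s],[s,c]])
    for q in([.621,-.029],[.642,.042],[.664,.11]):print("  tray",np.round(R.T@(np.array(q)-p[:2]),3))
    v,u=np.nonzero(d>0);P=world(cam,u,v,d[d>0]);L=(P[:,:2]-p[:2])@R
    m=(P[:,2]>.068)&(P[:,2]<.082)&(abs(L[:,0])<.02)&(L[:,1]<-.05)&(L[:,1]>-.19)
    print("  head",m.sum(),np.round(np.percentile(L[m],[2,50,98],axis=0),4).tolist(),np.median(P[m],0))
    m=(abs(P[:,2]-.04)<.006)&(abs(L[:,0])<.006)&(L[:,1]>-.06)
    print("  strip z",np.median(P[m,2]))
    o=im.copy()
    for y in(-.19,-.075,-.065,-.005,.005,.065,.075,.125):
        for x in(-.008,.008):
            w=R@[x,y]+p[:2];cv2.circle(o,tuple(np.round(proj(cam,[*w,.04])).astype(int)),1,(255,0,0),-1)
    a=o[100:250,150:390] if cam=="top" else o[110:310,130:330]
    cv2.imwrite(f"pics/f_{cam}.png",cv2.resize(a,None,fx=3,fy=3)[...,::-1])
E
```

```text
top [ 0.5987  0.0093 -0.2858] -71.65902874648806
  tray [ 0.032 -0.03 ]
  tray [0.032 0.044]
  tray [0.034 0.115]
  head 15 [[-0.0196, -0.0849], [-0.0179, -0.0782], [-0.014, -0.0725]] [ 0.5598339  -0.06182515  0.06952042]
  strip z 0.03811588403777787
side [ 0.5794  0.06   -0.3043] -70.70483942004218
  tray [ 0.066 -0.072]
  tray [0.065 0.002]
  tray [0.066 0.073]
  head 166 [[-0.0157, -0.1329], [-0.0032, -0.1171], [0.0106, -0.1058]] [ 0.54164814 -0.05047998  0.07261662]
  strip z 0.039400400515806934
```

View pics/f_top.png

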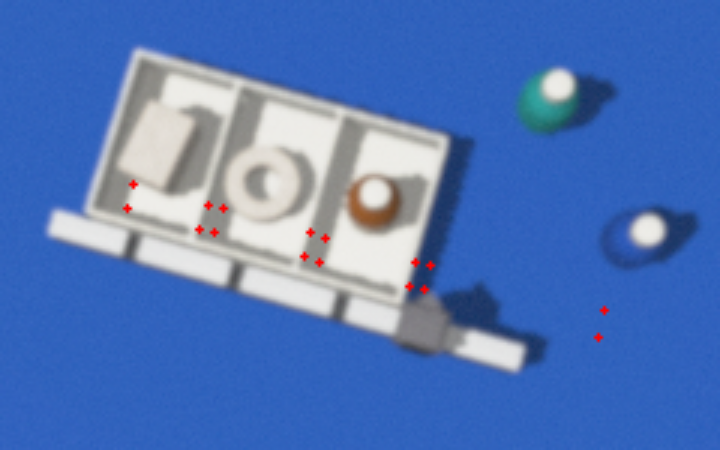

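The top fit locked onto the wrong optimum, in the compartments' shadows. The side fit agrees with the compartments at y=-70, 0 and 70. I'll refit the top view close to the side result.

```bash
python3 - <<'E'
from h import *
from scipy.optimize import differential_evolution as DE
O=[]
for cam in("top","side"):
    im=cv2.imread(f"pics/{cam}0.png")[...,::-1];d=np.load(f"pics/{cam}0.npy")
    r=DE(rail(cam,im,d),[(.565,.59),(.035,.075),(-.36,-.24)],seed=1,maxiter=120);p=r.x;print(cam,np.round(p,4),r.fun)
    c,s=np.cos(p[2]),np.sin(p[2]);R=np.array([[c,-s],[s,c]])
    v,u=np.nonzero(d>0);P=world(cam,u,v,d[d>0]);L=(P[:,:2]-p[:2])@R
    m=(P[:,2]>.068)&(P[:,2]<.082)&(abs(L[:,0])<.02)&(L[:,1]<-.05)&(L[:,1]>-.19)
    print("  head",m.sum(),np.round(np.percentile(L[m],[2,50,98],axis=0),4).tolist(),np.median(P[m],0))
    o=im.copy()
    for y in(-.19,-.075,-.065,-.005,.005,.065,.075,.125):
        for x in(-.008,.008):
            w=R@[x,y]+p[:2];o[tuple(np.round(proj(cam,[*w,.04])).astype(int)[::-1])]=(255,0,0)
    # head outline
    a=o[130:230,150:350] if cam=="top" else o[150:300,200:300]
    O.append(cv2.resize(a,(800,300) if cam=="top" else (200,300),interpolation=0)[...,::-1] if 0 else cv2.resize(a,None,fx=3 if cam=="top" else 2,fy=3 if cam=="top" else 2,interpolation=0)[...,::-1])
cv2.imwrite("pics/f2.png",np.hstack(O))
E
```

```text
top [ 0.5815  0.0617 -0.2998] -81.58817488905312
  head 265 [[-0.0162, -0.1388], [-0.0014, -0.1244], [0.016, -0.1104]] [ 0.54298228 -0.05726102  0.0735783 ]
side [ 0.5803  0.0624 -0.303 ] -71.51811285800456
  head 166 [[-0.016, -0.1354], [-0.0035, -0.1195], [0.0103, -0.1083]] [ 0.54164814 -0.05047998  0.07261662]
```

View pics/f2.png

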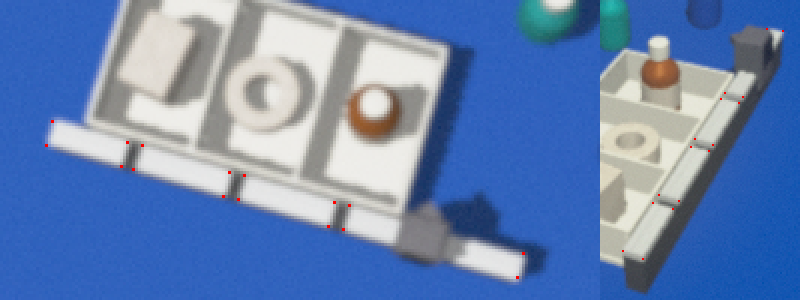

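Both fits agree, with the overlay dots sitting on the gap and end corners: tray origin (0.581, 0.062), yaw -0.301. The marker's centre is at tray y ≈ -0.122, and the target is -0.070. I'll shut the fingers, turn tool y across the rail and go above the -y end.

```bash
python3 -m crank '[[[-8,6.7,0,-6],[-16.8,13.5,0,-9.2],[-16.8,13.5,0,-9.2],[-16.8,13.5,0,-9.2],[-16.8,13.5,0,-9.2],[-16.8,13.5,0,-9.2],[-16.8,13.5,0,-9.2],[-16.8,13.5,0,-9.2],[-16.8,13.5,0,-9.2],[-16.8,13.5,0,-9.2],[-16.8,13.5,0,-9.2],[-16.8,13.5,0,-9.2]]]' 1 10
cat >> h.py <<'E'
O=np.array([.581,.062]);YAW=-.301;RT=np.array([[np.cos(YAW),-np.sin(YAW)],[np.sin(YAW),np.cos(YAW)]])
def tcp():
    from scipy.spatial.transform import Rotation as Ro
    s=arm.get_state();L=RT.T@(np.array(s["eef_pos"][:2])-O);A=Ro.from_euler("xyz",s["ee_rot"]).as_matrix()
    F=RT.T@np.array(s["force"])[:2]
    print("t %.2f"%s["t"],"tcp tray",np.round(L,4),"z %.4f"%s["eef_pos"][2],"tool x,y in tray deg",[round(float(np.degrees(np.arctan2(*(RT.T@A[:2,i])[::-1]))),1) for i in(0,1)],"F tray",np.round(F,2),np.round(s["force"][2],2),"w",s["width"])
E
python3 -c "
from h import *
tcp();print(arm.hold_point_z)"
```

```text
t: 2.1
eef_pos: [0.5262, -0.1148, 0.2266]
ee_rot: [-3.142, -0.0, -1.876]
force: [0.1, -0.3, 0.2]
width: 0.0002
gripper_force: 0.0
t 2.10 tcp tray [ 0.     -0.1851] z 0.2266 tool x,y in tray deg [-90.2, 179.8] F tray [ 0.14 -0.29] 0.15 w 0.00020712870441278488
0.0188
```

```bash
python3 -m crank '[[[0,0,2,0],[0,0,4,0],[0,0,6,0],[0,0,6.6,0],[0,0,7,0],[0,0,7,0],[0,0,7,0]]]'
python3 - <<'E'
from h import *
tcp()
im,d=arm.grab_frame("side");im2,d2=arm.grab_frame("top")
cv2.imwrite("pics/s1.png",np.hstack([cv2.resize(im[110:260,200:330],(390,450)),cv2.resize(im2[150:270,220:360],(400,450))])[...,::-1])
E
```

```text
t: 2.98
eef_pos: [0.5277, -0.1139, 0.053]
ee_rot: [-3.139, 0.001, -1.875]
force: [-0.1, 0.2, -0.5]
width: 0.0005
gripper_force: 0.0
t 2.98 tcp tray [ 0.0012 -0.1838] z 0.0530 tool x,y in tray deg [-90.2, 179.8] F tray [-0.17  0.18] -0.5 w 0.0005026764174167504
```

View pics/s1.png

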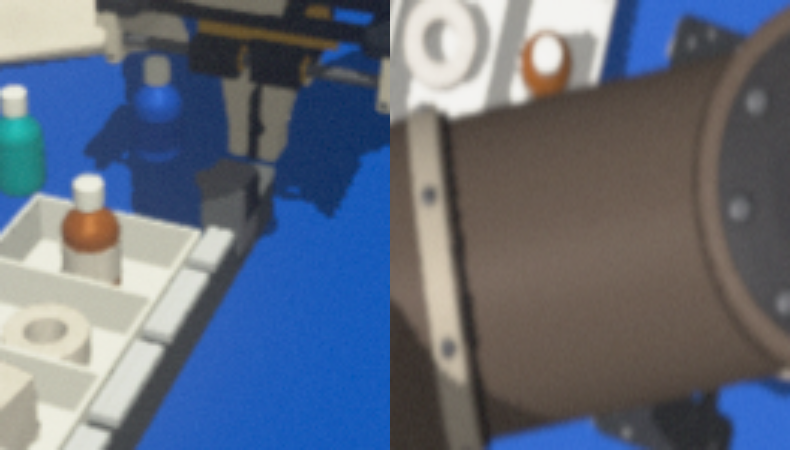

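In the side view the shut fingers stand just behind the head, over the rail, with the blue bottle clear behind. The arm hides the marker from the top camera. Next I move up to contact.

```bash
python3 -m crank '[[[-0.5,0,0,0],[-1,0,0,0],[-1.2,0,0,0],[-1.3,0,0,0],[-1.4,0,0,0],[-1.5,0,0,0],[-1.6,0,0,0],[-1.7,0,0,0],[-1.8,0,0,0],[-1.8,0,0,0],[-1.8,0,0,0]]]'
cat >> h.py <<'E'
def head():
    im,d=arm.grab_frame("side");v,u=np.nonzero(d>0);P=world("side",u,v,d[d>0]);L=(P[:,:2]-O)@RT
    m=(P[:,2]>.050)&(P[:,2]<.069)&(abs(L[:,0])<.013)&(L[:,1]<-.02)&(L[:,1]>-.19)
    z=(P[:,2]>.069)&(P[:,2]<.077)&(abs(L[:,0])<.018)&(L[:,1]<-.03)&(L[:,1]>-.17)
    y=np.median(L[m,1][L[m,1]>L[m,1].max()-.012]) if m.any() else 0
    print("front-end y pct",np.round(np.percentile(L[m,1],[50,80,90,95]),4) if m.any() else 0,m.sum())
    return im
E
python3 - <<'E'
from h import *
tcp();head()
E
```

```text
t: 4.45
eef_pos: [0.5404, -0.0705, 0.0516]
ee_rot: [-3.141, 0.001, -1.875]
force: [-0.2, -0.3, -0.5]
width: 0.0007
gripper_force: 0.0
t 4.45 tcp tray [ 0.0005 -0.1386] z 0.0516 tool x,y in tray deg [-90.2, 179.8] F tray [-0.1  -0.35] -0.47 w 0.000734599729229518
front-end y pct [-0.0973 -0.0966 -0.0962 -0.0959] 122
```

```bash
python3 -c "
from h import *
im=cv2.imread('pics/side0.png');d=np.load('pics/side0.npy');arm.grab_frame_=arm.grab_frame
v,u=np.nonzero(d>0);P=world('side',u,v,d[d>0]);L=(P[:,:2]-O)@RT
m=(P[:,2]>.050)&(P[:,2]<.069)&(abs(L[:,0])<.013)&(L[:,1]<-.02)&(L[:,1]>-.19)
print('initial',np.percentile(L[m,1],[50,80,90,95]))"
python3 -m crank '[[[-0.1,0,0,0],[-0.2,0,0,0],[-0.3,0,0,0],[-0.4,0,0,0],[-0.5,0,0,0],[-0.6,0,0,0],[-0.7,0,0,0],[-0.8,0,0,0],[-0.9,0,0,0],[-1,0,0,0],[-1.1,0,0,0],[-1.2,0,0,0]]]'
python3 - <<'E'
from h import *
tcp();head()
E
```

```text
initial [-0.10940632 -0.10840611 -0.10789325 -0.10779092]
t: 6.0
eef_pos: [0.5492, -0.0423, 0.0516]
ee_rot: [-3.141, 0.0, -1.875]
force: [0.6, -5.4, 2.1]
width: 0.0005
gripper_force: 2.5
t 6.00 tcp tray [ 0.0006 -0.109 ] z 0.0516 tool x,y in tray deg [-90.2, 179.8] F tray [ 2.14 -4.97] 2.1 w 0.00045131294661917307
front-end y pct [-0.068  -0.0673 -0.067  -0.0666] 125
```

```bash
python3 -m crank '[[[0,0,0,0],[0,0,0,0]]]' >/dev/null
python3 - <<'E'
from h import *
tcp();im=head();cv2.imwrite("pics/s2.png",cv2.resize(im[110:260,180:330],(600,600))[...,::-1])
E
```

```text
t 6.30 tcp tray [ 0.0003 -0.1088] z 0.0515 tool x,y in tray deg [-90.2, 179.8] F tray [ 0.2  -0.27] 0.5 w 0.0005559579147441834
front-end y pct [-0.0672 -0.0666 -0.0661 -0.0658] 119
```

View pics/s2.png

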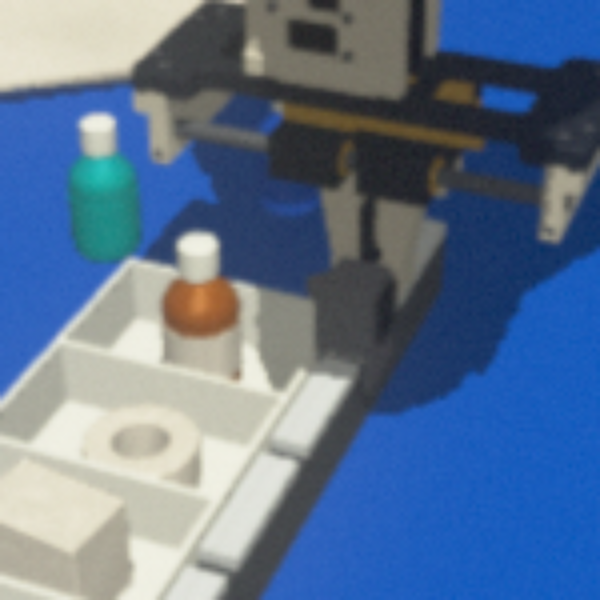

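The picture shows the fingers behind the head. Its front edge is just at the first notch's gap, which is hidden, and the visible gap is the middle notch. About 11–12 mm remain, so I creep.

```bash
python3 -m crank '[[[-0.05,0,0,0],[-0.1,0,0,0],[-0.15,0,0,0],[-0.2,0,0,0],[-0.24,0,0,0],[-0.24,0,0,0]]]' >/dev/null
python3 -c "
from h import *
tcp();head()"
python3 -m crank '[[[-0.04,0,0,0],[-0.08,0,0,0]]]' >/dev/null
python3 -c "
from h import *
tcp();head()"
```

```text
t 7.10 tcp tray [ 0.0003 -0.103 ] z 0.0515 tool x,y in tray deg [-90.2, 179.8] F tray [-0.14 -3.05] 1.09 w 0.00043509475222258426
front-end y pct [-0.062  -0.0614 -0.0611 -0.0607] 120
t 7.40 tcp tray [ 0.0004 -0.1011] z 0.0515 tool x,y in tray deg [-90.2, 179.8] F tray [-0.34 -3.88] 1.3 w 0.0004065056679044295
front-end y pct [-0.0602 -0.0594 -0.0591 -0.0586] 129
```

```bash
for i in 1; do python3 -m crank '[[[-0.04,0,0,0],[-0.04,0,0,0]]]' >/dev/null; python3 -c "
from h import *
tcp();head()"; done
python3 -m crank '[[[-0.04,0,0,0],[-0.04,0,0,0]]]' >/dev/null; python3 -c "
from h import *
tcp();head()"
```

```text
t 7.70 tcp tray [ 0.0007 -0.0996] z 0.0516 tool x,y in tray deg [-90.2, 179.8] F tray [-0.56  0.3 ] -0.6 w 0.000559628083889959
front-end y pct [-0.0585 -0.0578 -0.0575 -0.0573] 132
t 8.00 tcp tray [ 0.0007 -0.0989] z 0.0517 tool x,y in tray deg [-90.2, 179.8] F tray [ 0.36 -1.35] 0.65 w 0.0004803490098361928
front-end y pct [-0.0575 -0.0567 -0.0565 -0.0562] 125
```

Force has dropped, so the ball is at the notch. I continue in 0.5–1 mm steps.

```bash
python3 -m crank '[[[-0.03,0,0,0],[-0.03,0,0,0]]]' >/dev/null; python3 -c "
from h import *
tcp();head()"
python3 -m crank '[[[-0.03,0,0,0],[-0.03,0,0,0]]]' >/dev/null; python3 -c "
from h import *
tcp();head()"
```

```text
t 8.30 tcp tray [ 0.0005 -0.0983] z 0.0516 tool x,y in tray deg [-90.2, 179.8] F tray [0.45 0.17] 0.04 w 0.00041317983582592546
front-end y pct [-0.057  -0.0563 -0.056  -0.0557] 124
t 8.60 tcp tray [ 0.0005 -0.0976] z 0.0516 tool x,y in tray deg [-90.2, 179.8] F tray [-0.6   0.71] 0.88 w 0.0005111002606364644
front-end y pct [-0.0565 -0.0557 -0.0554 -0.0551] 124
```

```bash
for k in 1; do python3 -m crank '[[[-0.03,0,0,0],[-0.03,0,0,0]]]' >/dev/null; python3 -c "
from h import *
tcp();[head() for i in range(3)]"; done
python3 -m crank '[[[-0.03,0,0,0],[-0.03,0,0,0]]]' >/dev/null; python3 -c "
from h import *
tcp();[head() for i in range(3)]"
```

```text
t 8.90 tcp tray [ 0.0004 -0.0971] z 0.0516 tool x,y in tray deg [-90.2, 179.8] F tray [ 0.19 -1.62] 0.72 w 0.0003525373500336586
front-end y pct [-0.0563 -0.0556 -0.0551 -0.0548] 119
front-end y pct [-0.0561 -0.0555 -0.0551 -0.0547] 119
front-end y pct [-0.0563 -0.0555 -0.0551 -0.0547] 118
t 9.30 tcp tray [ 0.0004 -0.0968] z 0.0516 tool x,y in tray deg [-90.2, 179.8] F tray [ 0.35 -5.25] 1.33 w 0.00035920898174466513
front-end y pct [-0.0558 -0.055  -0.0546 -0.0543] 131
front-end y pct [-0.0558 -0.0549 -0.0546 -0.0544] 121
front-end y pct [-0.0558 -0.0551 -0.0546 -0.0544] 123
```

Force rises to 5 N and the motion stalls at the expected place (front end about -55), so the marker is seated. I'll back off, lift clear and check.

```bash
python3 -m crank '[[[0.2,0,0,0],[0.6,0,0,0],[1.2,0,0,0],[1.4,0,-1,0],[1.4,0,-3,0],[1.4,0,-5,0],[5,0,-6,0],[7,2,-6,0],[9,4,-6,0],[9,4,-6,0],[9,4,-6,0],[9,4,-6,0]]]'
python3 - <<'E'
from h import *
tcp();im=head();t,_=arm.grab_frame("top")
o=t.copy()
for y in(-.085,-.055):
    for x in(-.013,.013):
        w=RT@[x,y]+O;o[tuple(np.round(proj("top",[*w,.074])).astype(int)[::-1])]=(255,0,0)
cv2.imwrite("pics/s3.png",np.hstack([cv2.resize(im[130:260,170:300],(400,400)),cv2.resize(o[150:230,230:310],(400,400),interpolation=0)])[...,::-1])
E
```

```text
t: 10.95
eef_pos: [0.3901, -0.2152, 0.2019]
ee_rot: [-3.141, 0.0, -1.876]
force: [-0.2, 0.3, 0.4]
width: 0.0006
gripper_force: 0.0
t 10.95 tcp tray [-0.1001 -0.3213] z 0.2019 tool x,y in tray deg [-90.2, 179.8] F tray [-0.32  0.24] 0.4 w 0.000626485014277557
front-end y pct [-0.0561 -0.0553 -0.0549 -0.0547] 122
```

View pics/s3.png

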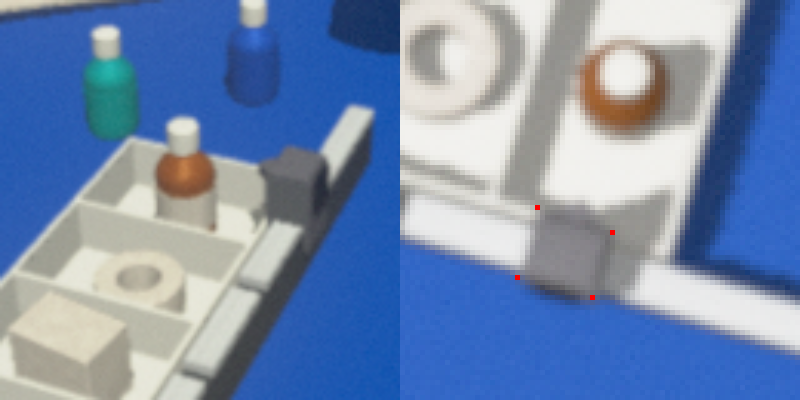

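The bottle, tape and carton are unmoved. In the top view (right), though, the head lies about 3 mm short (-y) of the predicted corners. The seat isn't proven, so I measure against the gap edges.

```bash
python3 - <<'E'
from h import *
for cam,p in(("side",(.5803,.0624,-.303)),("top",(.5815,.0617,-.2998))):
    g=np.mean([arm.grab_frame(cam)[0].astype(np.float32) for _ in range(6)],0).mean(2)
    g0=cv2.imread(f"pics/{cam}0.png").astype(np.float32).mean(2)
    c,s=np.cos(p[2]),np.sin(p[2])
    def prof(g,ys,z,xs):
        r=[]
        for y in ys:
            q=[proj(cam,[p[0]+c*x-s*y,p[1]+s*x+c*y,z]) for x in xs];q=np.array(q,np.float32)
            r.append(cv2.remap(g,q[:,0:1],q[:,1:2],1).mean())
        return np.array(r)
    ys=np.arange(-.13,.08,.001);P=prof(g,ys,.04,np.linspace(-.005,.005,7))
    print(cam);
    for i in range(0,len(ys),15): print(int(round(ys[i]*1e3)),P[i:i+15].astype(int))
    Q=prof(g0,ys,.04,np.linspace(-.005,.005,7));print("old -80..-56",Q[50:75].astype(int))
E
```

```text
side
-130 [192 185 178 170 163 156 147 140 133 127 119 112 108 104 100]
-115 [94 90 87 84 81 78 77 76 75 74 73 73 73 73 73]
-100 [73 73 73 74 75 75 75 76 77 79 80 81 82 83 84]
-85 [85 86 87 87 88 89 89 90 90 90 90 90 91 91 91]
-70 [ 90  90  91  91  91  91  91  92  95 100 109 125 144 164 182]
-55 [196 206 209 210 211 211 210 210 210 210 210 211 211 211 210]
-40 [210 210 210 210 210 210 210 210 210 210 210 210 210 210 210]
-25 [210 210 209 209 209 209 209 209 209 209 209 209 209 209 208]
-10 [207 205 201 195 186 177 169 163 156 148 139 132 133 145 164]
5 [184 201 208 211 212 212 212 212 212 212 212 212 212 212 212]
20 [212 212 212 212 212 212 212 211 211 211 212 212 212 212 212]
35 [212 211 211 211 211 211 210 211 211 210 210 210 210 210 210]
50 [210 210 210 210 210 210 210 210 210 209 209 207 202 195 185]
65 [174 166 159 150 136 121 111 118 139 166 190 205 210 212 212]
80 [212]
old -80..-56 [206 203 199 193 186 179 172 165 160 155 151 148 149 154 165 179 194 204
 208 210 211 211 211 211 211]
top
-130 [232 232 232 232 231 231 232 232 232 231 231 231 231 231 232]
-115 [232 232 231 231 2
[... 255 characters left out ...]
 219 227 231 233 234 234 234 234 234 234 234 234 234]
-40 [234 234 234 234 234 234 233 233 233 233 233 233 233 233 233]
-25 [233 233 233 233 233 233 233 233 233 233 233 233 233 232 232]
-10 [231 229 225 214 196 171 145 122 104  94  92 100 121 148 177]
5 [203 219 228 231 233 234 234 234 234 234 234 234 234 234 234]
20 [234 234 234 234 234 234 234 234 234 234 234 234 234 234 234]
35 [234 234 234 233 233 233 234 234 233 233 233 233 233 233 233]
50 [233 233 233 233 233 233 233 233 233 232 232 229 225 215 198]
65 [174 148 124 106  94  90  98 117 145 175 201 218 227 232 233]
80 [234]
old -80..-56 [225 222 215 201 181 157 133 113  99  94  93 101 118 142 169 193 211 220
 225 227 228 228 229 229 229]
```

```bash
python3 - <<'E'
from h import *
for cam,e in(("side",[-.0577,-.0574]),("top",[-.055,-.055])):
    k=arm.get_calibration(cam);C=-np.array(k["R"]).T@np.array(k["t"]);L=RT.T@(C[:2]-O);print(cam,"cam in tray",L.round(3),C[2].round(3))
    for z in(.042,.074): print("  y if edge at z",z, e[0]+(L[1]-e[0])*(z-.04)/(C[2]-.04))
E
```

```text
side cam in tray [-0.185  0.44 ] 0.442
  y if edge at z 0.042 -0.055222366134653526
  y if edge at z 0.074 -0.015580224289109962
top cam in tray [-0.061 -0.091] 0.912
  y if edge at z 0.042 -0.05508234258593628
  y if edge at z 0.074 -0.05639982396091672
```

Both views average to a centre near -70.1 mm, ±1. A gentle push test will settle it: a seated marker resists with several newtons, while an unseated one slips on.

```bash
python3 -m crank '[[[-2.5,-2,0,0],[-5,-4,0,0],[-7,-4,0,0],[-7.6,-4,1,0],[-7.6,-4,3,0],[-7.6,-4,5,0],[-7.6,-4,6,0],[-8,-4,6,0],[-8.4,-4,6,0],[-8.8,-4,6,0],[-8.96,-4,6,0],[-8.96,-4,6,0]]]' >/dev/null
python3 -c "
from h import *
tcp();head()"
python3 -m crank '[[[-0.04,0,0,0],[-0.04,0,0,0],[-0.04,0,0,0]]]' >/dev/null
python3 -c "
from h import *
tcp();head()"
```

```text
t 13.15 tcp tray [ 0.0011 -0.0968] z 0.0527 tool x,y in tray deg [-90.1, 179.9] F tray [ 0.66 -2.54] 1.5 w 0.00021005066438640379
front-end y pct [-0.056  -0.0553 -0.0547 -0.0545] 123
t 13.57 tcp tray [ 0.0007 -0.0967] z 0.0521 tool x,y in tray deg [-90.2, 179.8] F tray [ 0.6  -4.39] 2.92 w 0.0004708937835979903
front-end y pct [-0.0557 -0.0551 -0.0548 -0.0545] 125
```

```bash
python3 -m crank '[[[-0.02,0,0,0],[-0.02,0,0,0],[-0.02,0,0,0]]]' >/dev/null
python3 -c "
from h import *
tcp();head()"
```

```text
t 14.00 tcp tray [ 0.0007 -0.0966] z 0.0521 tool x,y in tray deg [-90.2, 179.8] F tray [ 1.6  -7.06] 4.82 w 0.00041168164820983217
front-end y pct [-0.0557 -0.0549 -0.0545 -0.0543] 122
```

It holds 7 N without moving, so it is seated. I retreat and hand in.

```bash
python3 -m crank '[[[0.2,0,0,0],[0.6,0,0,0],[1.2,0,0,0],[1.4,0,-1,0],[1.4,0,-3,0],[1.4,0,-5,0],[4,0,-6,0],[6,2,-6,0],[7,3,-6,0],[7,3,-6,0],[7,3,-6,0],[7,3,-6,0]]]' >/dev/null
python3 - <<'E'
from h import *
tcp();head();im,d=arm.grab_frame("side")
for n in("bottle_mid","carton_mid","tape_mid"):
    for r in arm.trace(n,"side")[:3]:
        m=r["mask"]&(d>0);v,u=np.nonzero(m);print(n,np.round(np.median(world("side",u,v,d[m]),0),3))
print(arm.job_done())
E
```

```text
t 15.55 tcp tray [-0.0746 -0.2701] z 0.2014 tool x,y in tray deg [-90.2, 179.8] F tray [-0.33 -0.32] -0.58 w 0.0003587279827966954
front-end y pct [-0.056  -0.0552 -0.055  -0.0547] 120
bottle_mid [ 0.689 -0.133  0.038]
bottle_mid [ 0.622 -0.017  0.049]
bottle_mid [ 0.598 -0.185  0.037]
carton_mid [0.662 0.12  0.046]
tape_mid [0.64  0.04  0.026]
the job is handed in; nothing more can be done
None
```

I pushed the marker into the notch in front of the amber bottle's compartment (tray y = -70 mm), where it held against a 7 N test push; the bottle, carton and tape roll have not moved, the hand is clear, and the job is handed in (no verdict was returned).

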